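# Seat a bearing in the three-point gauging nest

### The job

Take the middle-sized of the three bearings by its stub shaft, set it flat on the steel nest plate and nudge it in past the sprung plunger until it sits home, touching the fixed ball pin, the plunger and the anvil of the stop screw all at once, and leave it there. The anvil is a delicate gauging point: feel for it and press lightly, well under 15 N. Leave the other two bearings where they are.

Things in the scene. Friction and masses are not known exactly. Their poses are not given: they have to be found in the camera images.
- bearing: bearing to seat, middle of three look-alikes: steel disc 62 mm in diameter, 16 mm thick, lying flat, with a steel stub shaft 20 mm in diameter rising 30 mm from its upper face (46 mm high in all), about 0.26 kg. Origin: centre of the underside; z up along the shaft. It lies on a 4 mm black rubber mat with the two others in a row, in any order, centres about 95 mm apart
- small_bearing: bearing like it but 50 mm in diameter, 14 mm thick; not to be moved. Origin: centre of the underside
- large_bearing: bearing like it but 75 mm in diameter, 18 mm thick; not to be moved. Origin: centre of the underside
- nest: dark steel plate, 170 (its x) x 150 (its y) x 15 mm, fixed. Origin: centre of the underside. +x is the way the bearing is pushed in; the -x half is free, to set it down. Three contact points 8 mm above its top: fixed pin (-y side), plunger (+y side), stop's anvil (+x end). Nothing on it is higher than 20 mm over its top. Friction tends to hold the bearing where the push ends
- seat (a point): point on the nest plate's top (15 mm above the bench), 15 mm to +x of the plate's centre; axes as the nest's. The centre of the seated bearing's underside comes to within 6 mm of it along the nest's x (how far depends on the stop's screw) and 3 mm along y. With its centre 40 mm to -x of here the bearing lies free on the plate, just outside pin and plunger
- pin: fixed locating pin: thin post with a steel ball 10 mm in diameter, centred 8 mm above the plate's top, at x = 4, y = -34.3 mm in the nest. Origin: foot of the post on the plate
- plunger: spring plunger: steel ball 10 mm in diameter on a rod sliding along the nest's y in an aluminium block 18 mm high. At rest the ball is at x = 4, y = 27.7 mm in the nest; gives up to 13 mm to +y; spring 1.8 N at rest, +0.1 N per mm. To pass between it and the pin the bearing pushes it back 10 mm: a push of some 5 to 12 N; the spring alone may not bring it home. Origin: plate's top below the ball
- stop: aluminium block 16 x 34 x 20 mm holding a brass screw along the nest's x with a flat steel anvil (16 wide, 12 mm high) facing -x. Origin: plate's top, mid setting of the anvil's face (x = 46 mm in the nest). The face lies anywhere within 6 mm either way of it along x, as the last user left it: not measured. It does not yield. The seated bearing's centre is 31 mm short of the face
Not all that is in view belongs to the job. Leave any brown, purple or turquoise look-alike of the bearing alone.

How it is judged (in metres and radians):
On the way:
1. the bearing lies flat on the nest plate, outside the pin and plunger (z of bearing in the frame of seat between -0.003 and 0.004 m and x of bearing in the frame of seat below -0.02 m and horizontal distance between bearing and seat below 0.08 m and angle between bearing's own z axis and vertical below 0.1 rad), for 0.1 s.
At the end, for the whole second after the job is handed in: the bearing lies still and flat (within 0.06 rad, underside within 3 mm of the plate's top) within 10 mm of the seat point, pressing on the pin, the plunger and the stop's anvil with more than 0.1 N each, and is let go (contact force between bearing and pin above 0.1 N and contact force between bearing and plunger above 0.1 N and contact force between bearing and stop above 0.1 N and horizontal distance between bearing and seat below 0.01 m and z of bearing in the frame of seat below 0.003 m and angle between bearing's own z axis and vertical below 0.06 rad and linear speed of bearing below 0.01 m/s); the robot touches nothing.
It fails at once if the bearing was pressed on the stop's anvil with more than 15 N (contact force between bearing and stop above 15 N).
It fails at once if one of the other two bearings was moved by more than 15 mm (distance of any of small_bearing, large_bearing from where it was at the start of the episode above 0.015 m).
It also fails if it takes over 61 s, if anything falls off the work surface, if the arm or the gripper's body presses on something with over 40 N, if the wrist force passes 120 N, or if a joint passes its speed limit or range.

### The arm

A 6-joint arm with a two-finger parallel gripper is mounted at the origin on the work surface. World frame = base frame: x ahead of the robot, y to its left, z up, the work surface at z = 0. Lengths are in mm, angles in rad, forces in N, time in s.
With the tool pointing down it reaches from about 325 to 900 mm from the base axis. Payload 6.1 kg.
Tool frame: the origin (TCP) lies on the centre line of the jaws, within the pads' length; the fingertips stand 22 mm ahead of it and the grasp point (between the pads) lies 3 mm ahead of it; z points along the fingers, y is the line along which they close (so a half turn about z gives the same grasp; the last joint's range is limited). The gripper opens to 87 mm and grips with 3 to 60 N. Pads are 19 mm wide; open, the fingers measure 117 mm over their backs; the gripper's body (75 mm by 190 mm) begins 51 mm behind the grasp point.
Start: joints at [-1.231, 0.22, 1.526, -0, 1.395, -0.126], TCP at [280.703, -558.41, 204.638] pointing down, gripper open.
Joint ranges: [-2.98, 2.98], [-0.91, 2.08], [0.09, 2.57], [-1.24, 4.39], [0.2, 2.65], [-2.68, 2.68]. Speed limits (rad/s): [2.57, 2.57, 3.01, 3.14, 3.14, 3.14].

### API

Orientations are given as a unit quaternion [x, y, z, w].
In Python, from plant import robot gives the robot as it stands.
- The arm moves only by the shell command python3 -m inch 'ROWS' [OPENING] [FORCE]. ROWS is JSON, one flat list of numbers, 6 for each row, row after row: the shift along the world's x, y, z in cm, then the turn, a rotation vector about the world's x, y, z in degrees. In form: [x, y, z, rx, ry, rz, x, y, z, rx, ry, rz, ...]. A call has exactly 10 rows; each row is the pose to reach, as a shift and turn from the pose commanded when the call began; what a row does not reach only later rows make up. A row lasts 1/10 s, in which the tool goes at most 50 mm and 8.59 degrees, less where a joint would pass 70% of its speed; a pose out of reach is approached as far as the arm can. A call with a gripper value outside its range is refused whole. OPENING is the opening, from 0 (shut) to 1 (fully open), set as the call begins (- or left out, the last holds). The fingers move at their own pace and stop on an object; FORCE is the grip in N (left out, the last holds). Time passes only in rows, so rows that repeat a pose let the fingers close, or fill a call up. It gives the time, the measured TCP pose, the force and the opening at its end, in the units of the state.
- robot.sense(): the state, without advancing time (a new reading comes with each control period).
- robot.grab_frame(name): name is "scene" or "top" or "wrist"; returns (picture, depth): 400x640x3 uint8, red, green, blue; 400x640 float32, mm along the optical axis (not along the pixel's ray), 0 where there is no reading.
- robot.calibration(name): a dict with "fx", "fy", "cx", "cy" (pixels), "R" (3x3) and "t" (3): a world point X has camera coordinates R X + t. Camera axes: x right, y down, z forward; pixel columns grow to the right and rows downward; lengths in mm; the calibration is good to about 2 mm. A picture is of the moment at which its call begins: read the wrist's pose just before it. calibration takes no time and is no camera call; for the wrist camera it gives the pose at the moment of the call.
- robot.sign_off(): hands the job in, once; it reports no verdict.
Trained networks look in the newest picture that a camera, given by its name, has taken for a name from the list of things; names that differ only in an ending like _2 or _b are one class to them, and where a whole thing is asked for, a point or a joint stands for the part that bears it (a point fixed in the world has none). Each returns a list of dicts, best first, with "conf" (0 to 1); they miss things now and then, are a little off and sometimes report something else, mostly with a low value. They report only what shows in the picture. A call takes as long as a camera call. They do not tell look-alikes from the thing itself.
- robot.recognise(camera, target): "point" ([column, row] in pixels, amid what is visible of it).
- robot.outline_of(camera, target): "region" (400x640 bool, what is visible of it) and "point" ([column, row] in pixels, amid what is visible of it).
The state is a dict: "time": time; "joint_pos": joint angles; "qd": joint speeds; "joint_torque": joint torques, N m; "tcp_pos": TCP position; "ee_rot": TCP orientation; "ft_force": force on the tool from outside, world axes, zero at the start; "wrist_torque": the same for the moment, N m; "finger_gap": finger opening in mm.
Only numpy, scipy, OpenCV 4.12 (cv2) and the standard library are available. Lean on these libraries where they do the work, as an engineer would, in place of code of your own. Each camera call takes 0.05 s, during which the arm holds its last target. There are 200 camera calls.

## Working session

There is one attempt and no reset: what is moved stays moved. The work goes in short steps, Python scripts to look and compute and a shell command to move; the robot and the scene stay as the last step left them, time stands still between calls to the robot, and variables do not carry over. Pictures are saved under pics/ and viewed, on a budget of 10 in all, crops included, one or two more only if the job needs it, and the job is handed in when it is done.

```bash
mkdir -p pics
cat > h.py <<'E'
import numpy as np, cv2
from plant import robot
def world(cam,u,v,d):
    c=robot.calibration(cam);R=np.array(c["R"]);t=np.array(c["t"])
    p=np.stack([(u-c["cx"])/c["fx"]*d,(v-c["cy"])/c["fy"]*d,d],-1)
    return (p-t)@R
def cloud(cam,dep):
    v,u=np.mgrid[:400,:640]
    return world(cam,u.astype(float),v.astype(float),dep.astype(float))
E
python3 - <<'E'
from h import *
s=robot.sense();print(s["time"],s["tcp_pos"],s["ft_force"])
a,da=robot.grab_frame("top");b,db=robot.grab_frame("scene")
cv2.imwrite("pics/1.png",a[...,::-1]);cv2.imwrite("pics/2.png",b[...,::-1])
np.savez("f0.npz",a=a,da=da)
P=cloud("top",da)
for n in ["bearing","small_bearing","large_bearing","nest","pin","plunger","stop"]:
    for r in robot.outline_of("top",n):
        m=r["region"]&(da>0)
        print(n,round(r["conf"],2),np.round(r["point"]),m.sum(),np.round(np.median(P[m],0)),np.round(np.percentile(P[m],[3,97],axis=0)).tolist())
E
```

```text
0.0 [ 280.49553279 -557.82099864  203.56052531] [-0.12693673 -0.46690515 -0.39344168]
bearing 0.75 [345. 217.] 490 [498. -39.  17.] [[473.0, -65.0, 11.0], [527.0, -14.0, 48.0]]
bearing 0.67 [295. 219.] 535 [486.  85.  21.] [[460.0, 60.0, 9.0], [516.0, 113.0, 51.0]]
bearing 0.57 [253. 274.] 574 [366. 179.  17.] [[340.0, 154.0, 4.0], [395.0, 210.0, 47.0]]
bearing 0.55 [288. 165.] 490 [635.  94.  16.] [[612.0, 69.0, 6.0], [667.0, 122.0, 47.0]]
small_bearing 0.92 [256. 218.] 368 [505. 178.  19.] [[484.0, 158.0, 4.0], [531.0, 202.0, 49.0]]
large_bearing 0.78 [208. 221.] 752 [494. 273.  22.] [[465.0, 243.0, 15.0], [530.0, 308.0, 52.0]]
large_bearing 0.58 [422. 198.] 4266 [ 536. -233.   15.] [[454.0, -310.0, 10.0], [622.0, -158.0, 33.0]]
nest 0.62 [420. 199.] 4332 [ 535. -232.   15.] [[455.0, -311.0, 6.0], [624.0, -158.0, 33.0]]
stop 0.52 [412. 163.] 195 [ 610. -215.   31.] [[580.0, -229.0, 1.0], [635.0, -197.0, 37.0]]
```

View pics/1.png

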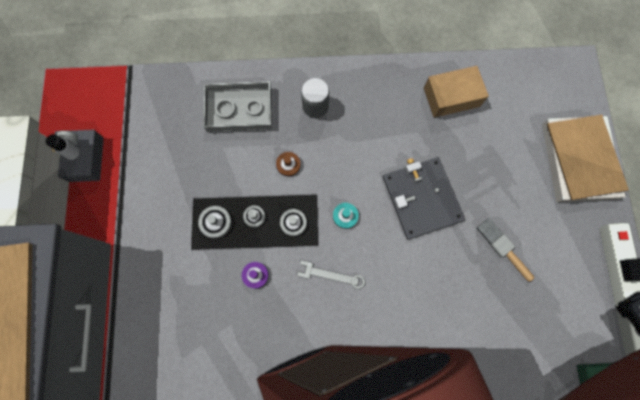

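View pics/2.png

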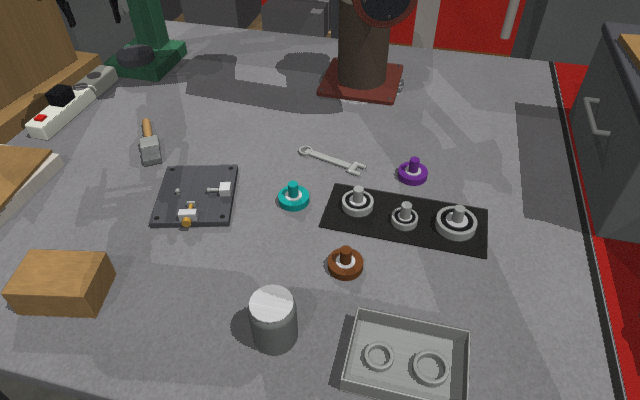

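Top picture: steel bearings on the black mat are at (213,221) large, (254,216) small and (293,221) middle. The turquoise (346,215), brown (288,163) and purple (256,275) ones are decoys. The middle-sized one is (293,221). On the nest (423,198), the stop is at (413,166), the plunger at (403,200) and the pin at (437,190), so nest +x points roughly along world +x. Next I'll measure and take a confirming crop.

Run:
```python
from h import *
f=np.load("f0.npz");a=f["a"];da=f["da"];P=cloud("top",da)
cv2.imwrite("pics/3.png",cv2.resize(a[180:260,180:480,::-1],None,fx=2.6,fy=2.6,interpolation=cv2.INTER_CUBIC))
for n,(u,v) in dict(large=(213,221),small=(254,216),mid=(293,221)).items():
    Q=P[v-20:v+21,u-20:u+21].reshape(-1,3)
    sh=Q[(Q[:,2]>38)]; di=Q[(Q[:,2]>13)&(Q[:,2]<30)]
    print(n,len(sh),sh.mean(0).round(1),len(di),cv2.minEnclosingCircle(di[:,:2].astype(np.float32)))
Q=P[150:245,375:470].reshape(-1,3);t=Q[(Q[:,2]>9)&(Q[:,2]<21)]
print(cv2.minAreaRect(t[:,:2].astype(np.float32)),np.median(t[:,2]))
```

```text
large 79 [481.5 257.  124.3] 691 ((498.1734924316406, 276.6895751953125), 37.91697692871094)
small 76 [473.4 157.6 201.5] 259 ((508.8122863769531, 180.90750122070312), 25.4290771484375)
mid 72 [469.1  81.3 144.2] 448 ((489.00164794921875, 86.27201843261719), 31.062475204467773)
((539.4893798828125, -234.61245727539062), (170.75604248046875, 150.96505737304688), 16.06661033630371) 14.96942263716517
```

View pics/3.png

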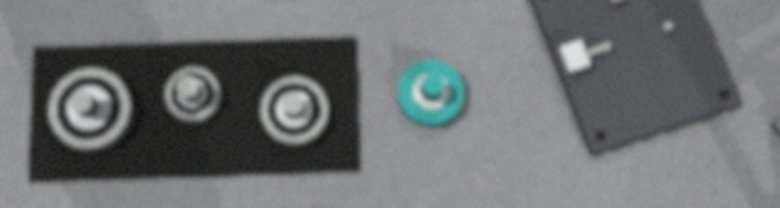

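Crop check: the mat holds large at about (90,108), small at (192,94) and middle at (294,108), and the turquoise decoy is off the mat. The fitted radii 37.9, 25.4 and 31.1 mm confirm that the middle bearing is the right-most steel one, at world (489,86). Nest centre is (539.5,-234.6), yaw 16.1°.

Run:
```python
from h import *
from scipy.spatial.transform import Rotation as Ro
s=robot.sense();print(Ro.from_quat(s["ee_rot"]).as_matrix().round(3).tolist(),s["tcp_pos"])
c=robot.calibration("wrist");R=np.array(c["R"]);t=np.array(c["t"]);print(-R.T@t,R.round(2).tolist(),c["fx"])
```

```text
[[0.893, 0.449, -0.0], [0.449, -0.893, 0.0], [0.0, -0.0, -1.0]] [ 280.67850812 -558.37677022  204.54011832]
[ 352.96567425 -522.75396353  384.97167034] [[0.45, -0.89, 0.0], [-0.85, -0.43, 0.29], [-0.26, -0.13, -0.96]] 299.146699523293
```

```bash
python3 -m inch '[3.5,4.5,-1,0,0,0, 7,9,-2,0,0,0, 10.5,13.5,-3,0,0,0, 14,18,-4.5,0,0,0, 17,22.5,-5.5,0,0,0, 18.5,25,-6,0,0,0, 18.9,25.8,-6,0,0,0, 18.9,25.8,-6,0,0,0, 18.9,25.8,-6,0,0,0, 18.9,25.8,-6,0,0,0]' 0.5
python3 - <<'E'
from h import *
from scipy.spatial.transform import Rotation as Ro
c=robot.calibration("wrist")
a,da=robot.grab_frame("wrist");P=cloud("wrist",da)
np.savez("f1.npz",a=a,da=da,P=P)
cv2.imwrite("pics/4.png",a[...,::-1])
Q=P.reshape(-1,3);near=np.linalg.norm(Q[:,:2]-[539.5,-234.6],axis=1)<125
t=Q[near&(Q[:,2]>11)&(Q[:,2]<19)]
r=cv2.minAreaRect(t[:,:2].astype(np.float32));print(r,np.median(t[:,2]))
g=Q[near&(Q[:,2]>26)&(Q[:,2]<40)];print(len(g))
th=np.radians(r[2]);M=np.array([[np.cos(th),-np.sin(th)],[np.sin(th),np.cos(th)]])
for n in ["nest","pin","plunger","stop"]:
    for k in robot.outline_of("wrist",n):
        m=k["region"]&(da>0);L=(P[m][:,:2]-r[0])@M
        print(n,round(k["conf"],2),np.round(k["point"]),m.sum(),np.median(L,0).round(1),np.percentile(L,[2,98],axis=0).round(1).tolist())
E
```

```text
time: 1.45
tcp_pos: [469.5, -301.5, 145.1]
ee_rot: [0.973, 0.23, 0.0, 0.0]
ft_force: [-0.1, -0.0, -0.0]
finger_gap: 43.7
((540.0216674804688, -236.003173828125), (170.42166137695312, 150.1138458251953), 16.02042007446289) 15.374084871367517
1896
nest 0.95 [296.  84.] 27416 [ 7.5 -1.1] [[-80.5, -71.8], [78.1, 71.0]]
pin 0.48 [331.  93.] 97 [  3.8 -33.9] [[-0.6, -38.5], [8.4, -29.3]]
plunger 0.49 [256.  84.] 228 [ 3.7 35.8] [[0.5, 23.8], [7.4, 48.8]]
plunger 0.41 [304.  17.] 1124 [68.1 -1. ] [[42.0, -16.8], [78.1, 15.3]]
stop 0.83 [304.  18.] 1010 [68.3 -1. ] [[42.1, -16.5], [78.4, 15.3]]
```

View pics/4.png

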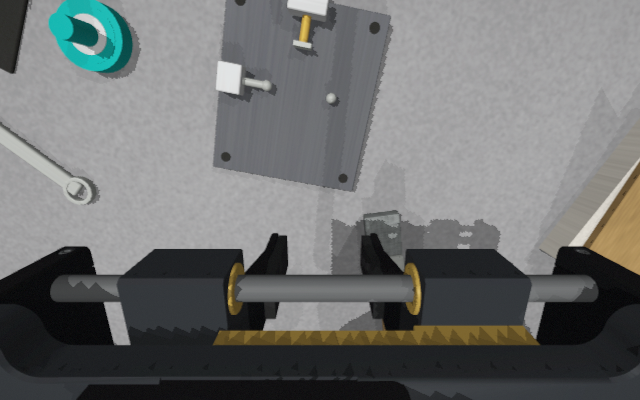

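The wrist view shows the nest face-on: stop (306,20), anvil (303,43), plunger ball (267,86), pin (332,98). The offsets match the nest model. Next I'll refine the anvil face position and work out the path to the bearing.

Run:
```python
from h import *
f=np.load("f1.npz");P=f["P"].reshape(-1,3)
th=np.radians(16.02);M=np.array([[np.cos(th),-np.sin(th)],[np.sin(th),np.cos(th)]])
L=(P[:,:2]-[540.0,-236.0])@M;z=P[:,2]
m=(abs(L[:,1])<8)&(L[:,0]>30)&(L[:,0]<56)&(z>21)&(z<32)
print(m.sum());h,e=np.histogram(L[m,0],np.arange(34,56,1));print(list(zip(e,h)))
for n,c in dict(pin=(4,-34.3),pl=(4,27.7)).items():
    m=(np.linalg.norm(L-c,axis=1)<9)&(z>22.5)&(z<32);print(n,m.sum(),L[m].mean(0).round(1))
off=lambda x,y:(np.array([540.,-236])+M@[x,y]).round(1)
print("free",off(-30,2.5),"x4",off(4,2.5),"seat",off(15,0),M.round(4).tolist())
```

```text
222
[(np.int64(34), np.int64(0)), (np.int64(35), np.int64(0)), (np.int64(36), np.int64(0)), (np.int64(37), np.int64(0)), (np.int64(38), np.int64(0)), (np.int64(39), np.int64(0)), (np.int64(40), np.int64(0)), (np.int64(41), np.int64(9)), (np.int64(42), np.int64(42)), (np.int64(43), np.int64(20)), (np.int64(44), np.int64(25)), (np.int64(45), np.int64(20)), (np.int64(46), np.int64(7)), (np.int64(47), np.int64(10)), (np.int64(48), np.int64(12)), (np.int64(49), np.int64(12)), (np.int64(50), np.int64(10)), (np.int64(51), np.int64(11)), (np.int64(52), np.int64(12)), (np.int64(53), np.int64(10)), (np.int64(54), np.int64(9))]
pin 90 [  3.9 -34.2]
pl 133 [ 4.  29.1]
free [ 510.5 -241.9] x4 [ 543.2 -232.5] seat [ 554.4 -231.9] [[0.9612, -0.276], [0.276, 0.9612]]
```

```bash
python3 -m inch '[0,4.5,0,0,0,8.5, 0,9,0,0,0,17, 0,13.5,0,0,0,25.5, 0,18,0,0,0,34, 0,22.5,0,0,0,42.5, 0,27,0,0,0,51, 0,31,0,0,0,59.5, 0,34,0,0,0,68, 0,34,0,0,0,76, 0,34,0,0,0,79.3]' 0.6
```

```text
time: 2.7
tcp_pos: [469.7, 40.4, 144.8]
ee_rot: [0.599, 0.801, 0.0, 0.0]
ft_force: [0.7, -0.2, 0.1]
finger_gap: 52.2
```

The anvil face is at nest x ≈ 42, so home is x ≈ 11, y ≈ 1. Now I'll locate the bearing from close up.

Run:
```python
from h import *
c=robot.calibration("wrist")
a,da=robot.grab_frame("wrist");P=cloud("wrist",da).reshape(-1,3)
cv2.imwrite("pics/5.png",a[...,::-1])
d=np.linalg.norm(P[:,:2]-[489,86.3],axis=1)
for lo,hi in((14,25),(45,55)):
    q=P[(d<42)&(P[:,2]>lo)&(P[:,2]<hi)]
    print(lo,len(q),cv2.minEnclosingCircle(q[:,:2].astype(np.float32)),np.median(q[:,2]))
print(robot.sense()["tcp_pos"])
```

```text
14 2482 ((490.07330322265625, 84.986572265625), 31.05035972595215) 20.66328699349664
45 387 ((490.01837158203125, 85.23583221435547), 10.046884536743164) 50.35494013039486
[469.75184577  39.87680409 144.79831062]
```

View pics/5.png

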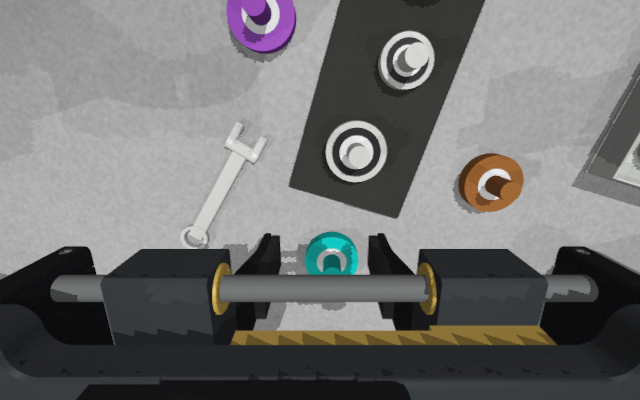

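The middle bearing is at px (357,152) and world (490.0,85.1), shaft top at z≈50. The radii 31.05 and 10.05 mm confirm it.

```bash
python3 -m inch '[1,2.3,-2,0,0,0, 2.03,4.53,-4,0,0,0, 2.03,4.53,-5,0,0,0, 2.03,4.53,-6,0,0,0, 2.03,4.53,-7,0,0,0, 2.03,4.53,-8,0,0,0, 2.03,4.53,-9,0,0,0, 2.03,4.53,-9.7,0,0,0, 2.03,4.53,-9.7,0,0,0, 2.03,4.53,-9.7,0,0,0]' 0.6
python3 -m inch '[0,0,0,0,0,0, 0,0,0,0,0,0, 0,0,0,0,0,0, 0,0,0,0,0,0, 0,0,0,0,0,0, 0,0,0,0,0,0, 0,0,0,0,0,0, 0,0,0,0,0,0, 0,0,0,0,0,0, 0,0,0,0,0,0]' 0 50
```

```text
time: 3.75
tcp_pos: [490.1, 84.8, 47.7]
ee_rot: [0.602, 0.799, -0.0, -0.0]
ft_force: [0.4, -0.6, 0.3]
finger_gap: 52.4
time: 4.75
tcp_pos: [490.0, 84.9, 47.6]
ee_rot: [0.602, 0.799, 0.0, 0.0]
ft_force: [0.0, -0.1, 0.6]
finger_gap: 0.6
```

The gap is 0.6 mm, so the shaft isn't in the jaws. I'll take a look.

Run:
```python
from h import *
s=robot.sense();print(s["tcp_pos"],s["finger_gap"])
a,da=robot.grab_frame("wrist");P=cloud("wrist",da).reshape(-1,3)
b,db=robot.grab_frame("scene")
cv2.imwrite("pics/6.png",np.hstack([cv2.resize(a,(400,250)),cv2.resize(b[130:280,280:520],(400,250))])[...,::-1])
T=cloud("top",robot.grab_frame("top")[1]).reshape(-1,3)
d=np.linalg.norm(T[:,:2]-[489,86],axis=1)
q=T[(d<60)&(T[:,2]>13)&(T[:,2]<30)];print(len(q),cv2.minEnclosingCircle(q[:,:2].astype(np.float32)))
```

```text
[490.01853355  84.8805986   47.63975621] 0.6383076115234652
0 ((0.0, 0.0), 0.0)
```

View pics/6.png

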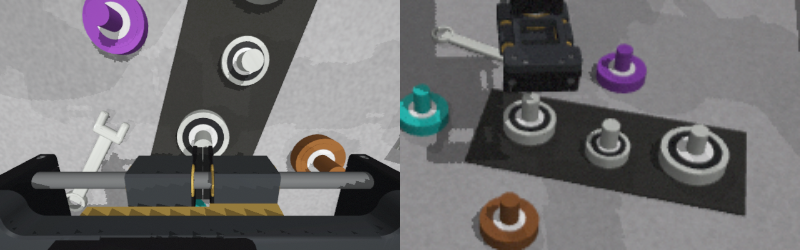

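The picture shows the fingers shut beside the shaft, with the bearing slightly ahead of them along tool +x. I'll measure where it is now.

Run:
```python
from h import *
c=robot.calibration("wrist")
print(robot.sense()["tcp_pos"], -np.array(c["R"]).T@c["t"])
a,da=robot.grab_frame("wrist");P=cloud("wrist",da)
for n in("bearing","small_bearing"):
  for k in robot.outline_of("wrist",n):
    m=k["region"]&(da>0);q=P[m];print(n,round(k["conf"],2),np.round(k["point"]),np.median(q,0).round(1),np.percentile(q,[2,98],axis=0).round(0).tolist())
Q=P.reshape(-1,3)
d=np.linalg.norm(Q[:,:2]-[489,100],axis=1)
for lo,hi in((14,26),(48,53)):
    q=Q[(d<55)&(Q[:,2]>lo)&(Q[:,2]<hi)]
    if len(q):print(lo,len(q),cv2.minEnclosingCircle(q[:,:2].astype(np.float32)),np.median(q[:,2]),q[:,:2].min(0),q[:,:2].max(0))
```

```text
[489.99074265  84.88745184  47.61359107] [468.17744978 161.75569384 228.04954444]
bearing 0.91 [324. 209.] [485.9  94.3  20.9] [[462.0, 64.0, 10.0], [518.0, 116.0, 51.0]]
bearing 0.78 [186.  39.] [376.4 176.8  17. ] [[341.0, 153.0, 4.0], [399.0, 201.0, 47.0]]
bearing 0.77 [508. 248.] [631.7 102.8  16.7] [[611.0, 77.0, 3.0], [667.0, 124.0, 46.0]]
bearing 0.53 [319. 328.] [514.7 -13.7   7.7] [[508.0, -20.0, 0.0], [525.0, -11.0, 17.0]]
small_bearing 0.95 [389.  99.] [506.5 179.5  18.9] [[487.0, 158.0, 16.0], [532.0, 203.0, 49.0]]
14 3805 ((490.13958740234375, 85.87071990966797), 31.086576461791992) 20.75036136894615 [459.20423644  58.60645631] [521.03563952 116.82011194]
48 297 ((489.30328369140625, 89.07860565185547), 9.335477828979492) 50.33564064999856 [480.21116059  85.51765992] [498.43743267  95.82666817]
```

Run:
```python
from h import *
for n in("wrist","scene"):
    a,da=robot.grab_frame(n);P=cloud(n,da)
    if n=="scene": cv2.imwrite("pics/7.png",cv2.resize(a[130:250,280:440,::-1],None,fx=5,fy=5,interpolation=cv2.INTER_CUBIC))
    Q=P[da>0];d=np.linalg.norm(Q[:,:2]-[490,85],axis=1)
    for z in range(22,130,7):
        q=Q[(d<45)&(Q[:,2]>z)&(Q[:,2]<=z+7)]
        if len(q):print(n,z,len(q),np.percentile(q[:,:2],[3,50,97],axis=0).round(0).tolist())
```

```text
wrist 22 196 [[470.0, 78.0], [487.0, 94.0], [511.0, 104.0]]
wrist 29 84 [[481.0, 88.0], [487.0, 94.0], [498.0, 96.0]]
wrist 36 101 [[480.0, 87.0], [488.0, 94.0], [497.0, 96.0]]
wrist 43 174 [[481.0, 87.0], [488.0, 93.0], [497.0, 96.0]]
wrist 50 200 [[481.0, 87.0], [489.0, 91.0], [496.0, 95.0]]
wrist 64 120 [[479.0, 92.0], [487.0, 93.0], [495.0, 97.0]]
wrist 71 175 [[479.0, 92.0], [487.0, 93.0], [495.0, 97.0]]
wrist 78 193 [[479.0, 92.0], [488.0, 93.0], [495.0, 97.0]]
wrist 85 226 [[480.0, 89.0], [488.0, 93.0], [494.0, 97.0]]
wrist 92 181 [[480.0, 92.0], [488.0, 93.0], [494.0, 97.0]]
wrist 99 196 [[481.0, 92.0], [487.0, 93.0], [493.0, 97.0]]
wrist 106 130 [[482.0, 80.0], [488.0, 94.0], [492.0, 96.0]]
wrist 113 412 [[486.0, 75.0], [492.0, 79.0], [497.0, 84.0]]
wrist 120 23 [[484.0, 73.0], [488.0, 88.0], [497.0, 92.0]]
wrist 127 37 [[484.0, 80.0], [486.0, 85.0], [495.0, 90.0]]
scene 22 30 [[491.0, 78.0], [497.0, 89.0], [501.0, 97.0]]
scene 29 25 [[492.0, 78.0], [496.0, 87.0], [499.0, 96.0]]
scene 36 28 [[490.0, 78.0], [496.0, 88.0], [500.0, 96.0]]
scene 43 69 [[480.0, 78.0], [493.0, 88.0], [499.0, 96.0]]
scene 50 16 [[482.0, 79.0], [490.0, 86.0], [493.0, 94.0]]
```

View pics/7.png

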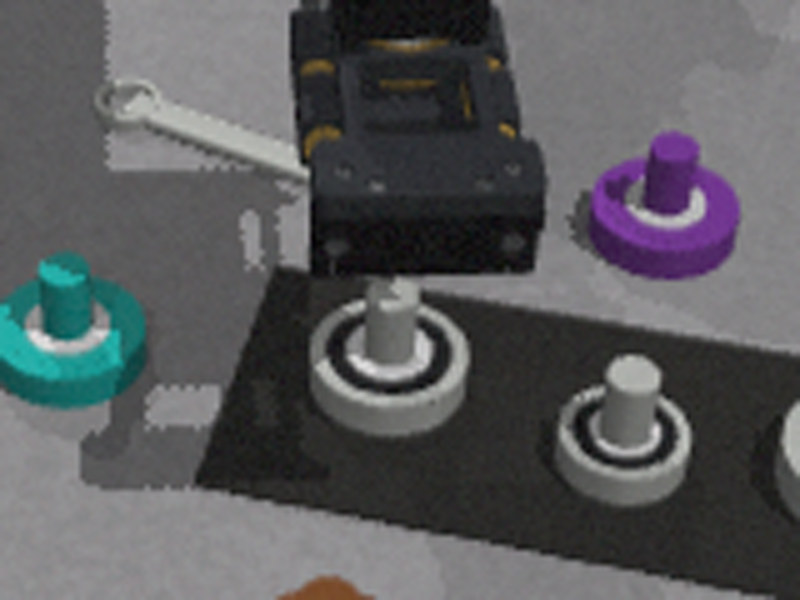

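The fingers shut above the shaft: the lowest finger points are at about z 65, not the expected 26. I'll compare fingertip height in the earlier open-jaw frame with the current one to get the true tip offset.

Run:
```python
from h import *
def tips(P,c,yaw,lab):
    Q=P.reshape(-1,3);M=np.array([[np.cos(yaw),-np.sin(yaw)],[np.sin(yaw),np.cos(yaw)]])
    L=np.c_[(Q[:,:2]-c[:2])@M,Q[:,2]-c[2]]
    L=L[(abs(L[:,0])<20)&(abs(L[:,1])<45)&(L[:,2]>-40)&(L[:,2]<80)]
    for z in range(-40,80,6):
        q=L[(L[:,2]>z)&(L[:,2]<=z+6)]
        if len(q)>5:print(lab,z,len(q),np.percentile(q[:,:2],[2,50,98],axis=0).round(0).tolist())
f=np.load("f1.npz");tips(f["P"],np.array([469.5,-301.5,145.1]),np.radians(26.7),"open")
s=robot.sense();print(s["joint_pos"],s["tcp_pos"])
c=robot.calibration("wrist")
a,da=robot.grab_frame("wrist");tips(cloud("wrist",da),s["tcp_pos"],np.radians(106),"shut")
```

```text
open 14 67 [[-9.0, -30.0], [9.0, 21.0], [11.0, 28.0]]
open 20 227 [[-9.0, -31.0], [9.0, -22.0], [11.0, 29.0]]
open 26 251 [[-8.0, -31.0], [9.0, 21.0], [11.0, 29.0]]
open 32 262 [[-5.0, -31.0], [9.0, -22.0], [11.0, 29.0]]
open 38 320 [[-2.0, -31.0], [9.0, 21.0], [11.0, 30.0]]
open 44 325 [[0.0, -32.0], [9.0, -23.0], [11.0, 31.0]]
open 50 303 [[8.0, -33.0], [10.0, 21.0], [11.0, 32.0]]
open 56 436 [[-9.0, -35.0], [10.0, 21.0], [11.0, 34.0]]
open 62 501 [[-10.0, -34.0], [-4.0, 21.0], [11.0, 32.0]]
open 68 229 [[-11.0, -27.0], [-5.0, -23.0], [2.0, 26.0]]
open 74 218 [[-9.0, -27.0], [-1.0, 26.0], [7.0, 26.0]]
[ 1.28080447e-02  9.33280831e-02  1.98657399e+00  1.53031610e-05
  1.06166449e+00 -2.66193045e-01] [490.02197853  84.88783238  47.64497199]
shut -40 6 [[18.0, -26.0], [18.0, -0.0], [20.0, 25.0]]
shut -34 120 [[-20.0, -30.0], [5.0, 10.0], [19.0, 28.0]]
shut -28 2769 [[-18.0, -29.0], [5.0, -1.0], [19.0, 28.0]]
shut -22 73 [[4.0, -9.0], [10.0, -0.0], [11.0, 9.0]]
shut -16 77 [[4.0, -9.0], [10.0, -0.0], [11.0, 8.0]]
shut -10 84 [[4.0, -10.0], [9.0, -1.0], [11.0, 9.0]]
shut -4 117 [[3.0, -9.0], [9.0, -0.0], [11.0, 8.0]]
shut 2 250 [[3.0, -8.0], [6.0, -0.0], [10.0, 8.0]]
shut 14 53 [[8.0, -8.0], [9.0, -1.0], [10.0, 9.0]]
shut 20 136 [[8.0, -9.0], [9.0, 0.0], [11.0, 9.0]]
shut 26 147 [[8.0, -9.0], [9.0, 0.0], [11.0, 9.0]]
shut 32 168 [[8.0, -9.0], [9.0, 0.0], [11.0, 9.0]]
shut 38 197 [[3.0, -7.0], [9.0, -0.0], [11.0, 8.0]]
shut 44 163 [[6.0, -7.0], [9.0, 1.0], [11.0, 7.0]]
shut 50 165 [[8.0, -6.0], [9.0, -1.0], [11.0, 7.0]]
shut 56 175 [[8.0, -6.0], [9.0, 0.0], [11.0, 6.0]]
shut 62 340 [[-10.0, -5.0], [-6.0, -0.0], [10.0, 5.0]]
shut 68 98 [[-11.0, -5.0], [-5.0, 1.0], [-0.0, 5.0]]
shut 74 30 [[-1.0, -5.0], [3.0, 5.0], [6.0, 5.0]]
```

Both frames put the fingertips about 18 mm behind the reported TCP. That is 40 mm shorter than stated, and it fits the jaws shutting above the shaft. I'll open and go down, first 10 mm as a force check (if the stated geometry held, the tips would hit the disc).

```bash
python3 -m inch '[0,0,0,0,0,0, 0,0,0,0,0,0, 0,0,0,0,0,0, 0,0,0,0,0,0, 0,0,0,0,0,0, 0,0,-0.2,0,0,0, 0,0,-0.4,0,0,0, 0,0,-0.6,0,0,0, 0,0,-0.8,0,0,0, 0,0,-1,0,0,0]' 0.6
```

```text
time: 6.2
tcp_pos: [489.9, 84.9, 37.4]
ee_rot: [0.602, 0.799, -0.0, -0.0]
ft_force: [-0.1, -1.0, 0.1]
finger_gap: 52.1
```

```bash
python3 -m inch '[0,0,-0.5,0,0,0, 0,0,-1,0,0,0, 0,0,-1.4,0,0,0, 0,0,-1.8,0,0,0, 0,0,-2.1,0,0,0, 0,0,-2.4,0,0,0, 0,0,-2.6,0,0,0, 0,0,-2.8,0,0,0, 0,0,-2.9,0,0,0, 0,0,-2.9,0,0,0]' 0.6
python3 -m inch '[0,0,0,0,0,0, 0,0,0,0,0,0, 0,0,0,0,0,0, 0,0,0,0,0,0, 0,0,0,0,0,0, 0,0,0,0,0,0, 0,0,0,0,0,0, 0,0,0,0,0,0, 0,0,0,0,0,0, 0,0,0,0,0,0]' 0 50
```

```text
time: 7.2
tcp_pos: [490.0, 84.9, 8.6]
ee_rot: [0.602, 0.799, -0.0, -0.0]
ft_force: [-0.2, 0.2, 0.0]
finger_gap: 52.3
time: 8.2
tcp_pos: [490.1, 84.9, 8.7]
ee_rot: [0.602, 0.799, 0.0, 0.0]
ft_force: [0.0, 0.6, 0.3]
finger_gap: 18.7
```

Gripped (gap 18.7). Lift and carry to above the free half of the nest.

```bash
python3 -m inch '[0,0,1,0,0,0, 0,0,2.5,0,0,0, 0,0,4.5,0,0,0, 0,0,6.5,0,0,0, 0,0,7,0,0,0, 0.1,-2,7,0,0,0, 0.3,-5,7,0,0,0, 0.5,-8.5,7,0,0,0, 0.8,-12.5,7,0,0,0, 1,-16.5,7,0,0,0]'
python3 -m inch '[0.2,-4,0,0,0,0, 0.5,-8,0,0,0,0, 0.8,-11.5,0,0,0,0, 1,-14,0,0,0,0, 1.05,-15.5,-0.5,0,0,0, 1.05,-16.1,-1.5,0,0,0, 1.05,-16.2,-2.5,0,0,0, 1.05,-16.2,-3,0,0,0, 1.05,-16.2,-3,0,0,0, 1.05,-16.2,-3,0,0,0]'
python3 - <<'E'
from h import *
s=robot.sense();print(s["tcp_pos"],s["ft_force"],s["finger_gap"])
c=robot.calibration("wrist")
a,da=robot.grab_frame("wrist");P=cloud("wrist",da);Q=P.reshape(-1,3)
cv2.imwrite("pics/8.png",a[...,::-1])
d=np.linalg.norm(Q[:,:2]-s["tcp_pos"][:2],axis=1);zt=s["tcp_pos"][2]-8.7+20
q=Q[(d<50)&(abs(Q[:,2]-zt)<5)];print(len(q),cv2.minEnclosingCircle(q[:,:2].astype(np.float32)),np.median(q[:,2]),zt)
th=np.radians(16.02);M=np.array([[np.cos(th),-np.sin(th)],[np.sin(th),np.cos(th)]])
L=(Q[:,:2]-[540.0,-236.0])@M;z=Q[:,2]
for n,cc in dict(pin=(4,-34.3),pl=(4,27.7)).items():
    m=(np.linalg.norm(L-cc,axis=1)<9)&(z>22.5)&(z<32);print(n,m.sum(),L[m].mean(0).round(1),L[m].min(0).round(1),L[m].max(0).round(1))
m=(abs(L[:,1])<8)&(L[:,0]>30)&(L[:,0]<56)&(z>21)&(z<32);print(np.sort(L[m,0])[:30:5].round(1),m.sum())
E
```

```text
time: 9.2
tcp_pos: [499.4, -81.2, 78.0]
ee_rot: [0.602, 0.799, -0.0, -0.0]
ft_force: [0.4, 0.5, -2.3]
finger_gap: 18.7
time: 10.2
tcp_pos: [510.5, -241.0, 48.3]
ee_rot: [0.601, 0.799, 0.0, -0.0]
ft_force: [-0.8, -0.8, -2.3]
finger_gap: 18.9
[ 510.48508538 -240.99026261   48.34681627] [-0.75117794 -0.77889139 -2.32082843] 18.928166206607706
3704 ((510.30145263671875, -240.2577362060547), 30.973709106445312) 60.80145497793882 59.64681626825012<stdin>:11: RuntimeWarning: Mean of empty slice.
  ret = um.true_divide(
Traceback (most recent call last):
ValueError: zero-size array to reduction operation minimum which has no identity
```

View pics/8.png

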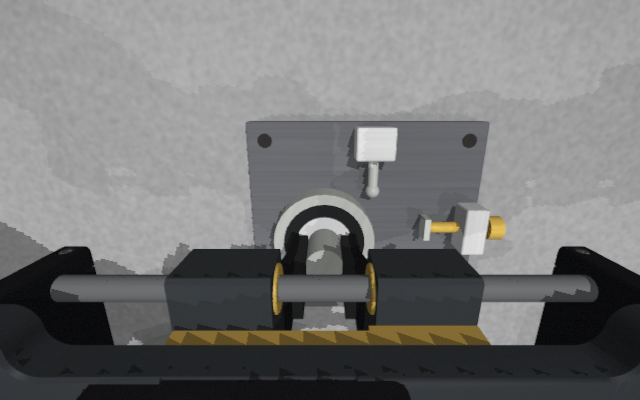

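The picture shows the held bearing (324,245) over the free -x half, with plunger ball at (373,190) and anvil at (426,228). It is held flat, its centre 0.7 mm to +y of the TCP. Lower gently, with a 1 mm correction to nest -y.

```bash
python3 -m inch '[0.03,-0.1,-0.5,0,0,0, 0.03,-0.1,-1,0,0,0, 0.03,-0.1,-1.5,0,0,0, 0.03,-0.1,-2,0,0,0, 0.03,-0.1,-2.3,0,0,0, 0.03,-0.1,-2.5,0,0,0, 0.03,-0.1,-2.6,0,0,0, 0.03,-0.1,-2.7,0,0,0, 0.03,-0.1,-2.75,0,0,0, 0.03,-0.1,-2.75,0,0,0]'
python3 -m inch '[0,0,-0.02,0,0,0, 0,0,-0.04,0,0,0, 0,0,-0.06,0,0,0, 0,0,-0.08,0,0,0, 0,0,-0.1,0,0,0, 0,0,-0.1,0,0,0, 0,0,-0.1,0,0,0, 0,0,-0.1,0,0,0, 0,0,-0.1,0,0,0, 0,0,-0.1,0,0,0]'
```

```text
time: 11.25
tcp_pos: [510.8, -243.1, 21.2]
ee_rot: [0.602, 0.799, -0.0, 0.0]
ft_force: [0.9, 1.0, -2.6]
finger_gap: 19.0
time: 12.25
tcp_pos: [510.8, -243.1, 20.2]
ee_rot: [0.602, 0.799, 0.0, 0.0]
ft_force: [-0.5, -0.0, -1.9]
finger_gap: 18.9
```

```bash
python3 -m inch '[-0.03,0.1,-0.01,0,0,0, -0.03,0.1,-0.02,0,0,0, -0.03,0.1,-0.03,0,0,0, -0.03,0.1,-0.04,0,0,0, -0.03,0.1,-0.05,0,0,0, -0.03,0.1,-0.06,0,0,0, -0.03,0.1,-0.06,0,0,0, -0.03,0.1,-0.06,0,0,0, -0.03,0.1,-0.06,0,0,0, -0.03,0.1,-0.06,0,0,0]'
```

```text
time: 13.25
tcp_pos: [510.6, -242.2, 19.7]
ee_rot: [0.602, 0.799, -0.0, 0.0]
ft_force: [0.0, 0.0, 0.8]
finger_gap: 18.6
```

It is on the plate (Fz +0.8), at nest (-30, 2.9). Push along nest +x past the plunger, in stages.

```bash
python3 -m inch '[0.24,0.07,0,0,0,0, 0.48,0.14,0,0,0,0, 0.72,0.21,0,0,0,0, 0.96,0.28,0,0,0,0, 1.2,0.34,0,0,0,0, 1.44,0.41,0,0,0,0, 1.68,0.48,0,0,0,0, 1.92,0.55,0,0,0,0, 1.92,0.55,0,0,0,0, 1.92,0.55,0,0,0,0]'
```

```text
time: 14.25
tcp_pos: [530.5, -237.1, 19.8]
ee_rot: [0.602, 0.799, 0.0, 0.001]
ft_force: [1.0, -2.6, -0.4]
finger_gap: 19.0
```

```bash
python3 -m inch '[0.17,0.05,0,0,0,0, 0.34,0.1,0,0,0,0, 0.51,0.15,0,0,0,0, 0.68,0.2,0,0,0,0, 0.85,0.24,0,0,0,0, 1.02,0.29,0,0,0,0, 1.19,0.34,0,0,0,0, 1.35,0.39,0,0,0,0, 1.35,0.39,0,0,0,0, 1.35,0.39,0,0,0,0]'
python3 - <<'E'
from h import *
th=np.radians(16.02);M=np.array([[np.cos(th),-np.sin(th)],[np.sin(th),np.cos(th)]])
s=robot.sense();print("nest xy of bearing",(s["tcp_pos"][:2]+[-.2,.7]-[540,-236])@M,"F nest",s["ft_force"][:2]@M)
E
```

```text
time: 15.25
tcp_pos: [544.0, -232.6, 19.7]
ee_rot: [0.602, 0.799, 0.0, 0.001]
ft_force: [1.4, -2.6, 2.1]
finger_gap: 19.1
nest xy of bearing [4.83956019 2.91342274] F nest [ 0.6484749  -2.87642556]
```

Past the narrows with plunger force only. Now feel towards pin and anvil in small steps.

```bash
cat > st.py <<'E'
from h import *
th=np.radians(16.02);M=np.array([[np.cos(th),-np.sin(th)],[np.sin(th),np.cos(th)]])
s=robot.sense();print("nest xy",((s["tcp_pos"][:2]+[-.2,.7]-[540,-236])@M).round(2),"F nest",(s["ft_force"][:2]@M).round(2),"Fz",s["ft_force"][2].round(2),"t",s["time"])
E
python3 -m inch '[0.04,0,0,0,0,0, 0.08,0,0,0,0,0, 0.12,0,0,0,0,0, 0.16,0,0,0,0,0, 0.2,0,0,0,0,0, 0.23,0,0,0,0,0, 0.26,0,0,0,0,0, 0.26,0,0,0,0,0, 0.26,0,0,0,0,0, 0.26,0,0,0,0,0]' >/dev/null; python3 st.py
python3 -m inch '[0.03,-0.01,0,0,0,0, 0.06,-0.02,0,0,0,0, 0.09,-0.02,0,0,0,0, 0.12,-0.03,0,0,0,0, 0.12,-0.03,0,0,0,0, 0.12,-0.03,0,0,0,0, 0.12,-0.03,0,0,0,0, 0.12,-0.03,0,0,0,0, 0.12,-0.03,0,0,0,0, 0.12,-0.03,0,0,0,0]' >/dev/null; python3 st.py
```

```text
nest xy [6.1  2.21] F nest [-3.23 -2.32] Fz 5.84 t 16.25
nest xy [7.22 1.69] F nest [-1.88 -1.67] Fz 5.6 t 17.25
```

```bash
python3 -m inch '[0,0,0.02,0,0,0, 0,0,0.04,0,0,0, 0,0,0.05,0,0,0, 0.03,0,0.05,0,0,0, 0.06,0,0.05,0,0,0, 0.1,0.01,0.05,0,0,0, 0.1,0.01,0.05,0,0,0, 0.1,0.01,0.05,0,0,0, 0.1,0.01,0.05,0,0,0, 0.1,0.01,0.05,0,0,0]' >/dev/null; python3 st.py
python3 -m inch '[0.03,0,0,0,0,0, 0.05,0,0,0,0,0, 0.07,0,0,0,0,0, 0.1,0.01,0,0,0,0, 0.1,0.01,0,0,0,0, 0.1,0.01,0,0,0,0, 0.1,0.01,0,0,0,0, 0.1,0.01,0,0,0,0, 0.1,0.01,0,0,0,0, 0.1,0.01,0,0,0,0]' >/dev/null; python3 st.py
```

```text
nest xy [8.56 1.75] F nest [ 0.27 -2.79] Fz -0.61 t 18.25
nest xy [9.56 1.34] F nest [-0.88 -2.48] Fz -4.09 t 19.25
```

```bash
python3 -m inch '[0,0,-0.02,0,0,0, 0.02,0,-0.02,0,0,0, 0.05,0.01,-0.02,0,0,0, 0.05,0.01,-0.02,0,0,0, 0.05,0.01,-0.02,0,0,0, 0.05,0.01,-0.02,0,0,0, 0.05,0.01,-0.02,0,0,0, 0.05,0.01,-0.02,0,0,0, 0.05,0.01,-0.02,0,0,0, 0.05,0.01,-0.02,0,0,0]' >/dev/null; python3 st.py; python3 st.py
```

```text
nest xy [10.1   1.25] F nest [ 0.44 -1.87] Fz -2.86 t 20.25
nest xy [10.1   1.25] F nest [ 0.44 -1.87] Fz -2.86 t 20.25
```

```bash
python3 -m inch '[0.02,0,0,0,0,0, 0.03,0,0,0,0,0, 0.05,0,0,0,0,0, 0.05,0,0,0,0,0, 0.05,0,0,0,0,0, 0.05,0,0,0,0,0, 0.05,0,0,0,0,0, 0.05,0,0,0,0,0, 0.05,0,0,0,0,0, 0.05,0,0,0,0,0]' >/dev/null; python3 st.py
```

```text
nest xy [10.52  1.12] F nest [-0.35 -3.24] Fz -2.16 t 21.25
```

```bash
python3 -m inch '[0.02,0,-0.02,0,0,0, 0.03,0,-0.03,0,0,0, 0.05,0,-0.03,0,0,0, 0.05,0,-0.03,0,0,0, 0.05,0,-0.03,0,0,0, 0.05,0,-0.03,0,0,0, 0.05,0,-0.03,0,0,0, 0.05,0,-0.03,0,0,0, 0.05,0,-0.03,0,0,0, 0.05,0,-0.03,0,0,0]' >/dev/null; python3 st.py
```

```text
nest xy [11.09  0.91] F nest [-1.4  -2.07] Fz 2.68 t 22.25
```

```bash
python3 -m inch '[0.02,0,0,0,0,0, 0.03,0,0,0,0,0, 0.04,0,0,0,0,0, 0.04,0,0,0,0,0, 0.04,0,0,0,0,0, 0.04,0,0,0,0,0, 0.04,0,0,0,0,0, 0.04,0,0,0,0,0, 0.04,0,0,0,0,0, 0.04,0,0,0,0,0]' >/dev/null; python3 st.py
```

```text
nest xy [11.43  0.79] F nest [-2.1  -1.37] Fz 5.39 t 23.25
```

```bash
python3 -m inch '[0,0,0.02,0,0,0, 0,0,0.03,0,0,0, 0.02,0,0.03,0,0,0, 0.04,0,0.03,0,0,0, 0.04,0,0.03,0,0,0, 0.04,0,0.03,0,0,0, 0.04,0,0.03,0,0,0, 0.04,0,0.03,0,0,0, 0.04,0,0.03,0,0,0, 0.04,0,0.03,0,0,0]' >/dev/null; python3 st.py
```

```text
nest xy [11.46  0.82] F nest [-5.06 -2.93] Fz 4.25 t 24.25
```

```bash
python3 -m inch '[0.02,0,0,0,0,0, 0.03,0,0,0,0,0, 0.04,0,0,0,0,0, 0.04,0,0,0,0,0, 0.04,0,0,0,0,0, 0.04,0,0,0,0,0, 0.04,0,0,0,0,0, 0.04,0,0,0,0,0, 0.04,0,0,0,0,0, 0.04,0,0,0,0,0]' >/dev/null; python3 st.py
```

```text
nest xy [11.5   0.84] F nest [-6.09 -1.92] Fz 4.21 t 25.25
```

Anvil contact is felt: x stalls at 11.5 and Fx is about -6. Now ease towards the pin in nest -y.

```bash
python3 -m inch '[0,-0.02,0.01,0,0,0, 0,-0.04,0.02,0,0,0, 0,-0.05,0.02,0,0,0, 0,-0.05,0.02,0,0,0, 0,-0.05,0.02,0,0,0, 0,-0.05,0.02,0,0,0, 0,-0.05,0.02,0,0,0, 0,-0.05,0.02,0,0,0, 0,-0.05,0.02,0,0,0, 0,-0.05,0.02,0,0,0]' >/dev/null; python3 st.py
```

```text
nest xy [11.5   0.82] F nest [-5.02 -0.84] Fz 3.85 t 26.25
```

```bash
python3 -m inch '[0.01,-0.02,0,0,0,0, 0.01,-0.04,0.01,0,0,0, 0.01,-0.06,0.02,0,0,0, 0.01,-0.06,0.02,0,0,0, 0.01,-0.06,0.02,0,0,0, 0.01,-0.06,0.02,0,0,0, 0.01,-0.06,0.02,0,0,0, 0.01,-0.06,0.02,0,0,0, 0.01,-0.06,0.02,0,0,0, 0.01,-0.06,0.02,0,0,0]' >/dev/null; python3 st.py
```

```text
nest xy [11.46  0.68] F nest [-4.92  1.27] Fz 3.97 t 27.25
```

The pin is now reacting (Fy +1.3), so all three contacts are made with a light anvil load. Release and lift.

```bash
python3 -m inch '[0,0,0,0,0,0, 0,0,0,0,0,0, 0,0,0,0,0,0, 0,0,0,0,0,0, 0,0,0,0,0,0, 0,0,0,0,0,0, 0,0,0,0,0,0, 0,0,0,0,0,0, 0,0,0,0,0,0, 0,0,0,0,0,0]' 0.4; python3 st.py
python3 -m inch '[0,0,0.5,0,0,0, 0,0,1.2,0,0,0, 0,0,2.2,0,0,0, 0,0,3.5,0,0,0, 0,0,5,0,0,0, 0,-1.5,7,0,0,0, 0,-4,9,0,0,0, 0,-7,10,0,0,0, 0,-9,10,0,0,0, 0,-10,10,0,0,0]'
python3 - <<'E'
from h import *
robot.grab_frame("wrist")
robot.sense();c=robot.calibration("wrist")
a,da=robot.grab_frame("wrist");Q=cloud("wrist",da).reshape(-1,3)
cv2.imwrite("pics/9.png",a[...,::-1])
th=np.radians(16.02);M=np.array([[np.cos(th),-np.sin(th)],[np.sin(th),np.cos(th)]])
L=(Q[:,:2]-[540.0,-236.0])@M;z=Q[:,2];d=np.linalg.norm(L-[11.5,1],axis=1)
for lo,hi in((28,36),(58,66)):
    m=(d<34)&(z>lo)&(z<hi);print(lo,cv2.minEnclosingCircle(L[m].astype(np.float32)),np.median(z[m]))
m=(d<29)&(d>19)&(z>28)&(z<36);A=np.c_[L[m],np.ones(m.sum())];print("tilt",np.linalg.lstsq(A,z[m],rcond=None)[0])
for n,cc in dict(pin=(4,-34.3),pl=(4,34)).items():
    m=(np.linalg.norm(L-cc,axis=1)<7)&(z>21)&(z<30)&(d>31.5);print(n,m.sum(),np.percentile(L[m],[5,50,95],axis=0).round(1).tolist() if m.sum() else 0)
m=(abs(L[:,1])<8)&(L[:,0]>36)&(L[:,0]<56)&(z>21)&(z<30)&(d>31.5);print(np.sort(L[m,0])[:40:5].round(1))
E
```

```text
time: 28.25
tcp_pos: [551.8, -233.8, 20.2]
ee_rot: [0.602, 0.799, 0.0, -0.0]
ft_force: [0.3, -0.1, -1.3]
finger_gap: 34.9
nest xy [11.94 -0.43] F nest [ 0.28 -0.18] Fz -1.3 t 28.25
time: 29.25
tcp_pos: [551.8, -335.7, 121.1]
ee_rot: [0.603, 0.798, -0.0, 0.001]
ft_force: [0.4, -1.0, 0.5]
finger_gap: 34.8
28 ((12.251837730407715, 0.17772941291332245), 33.349212646484375) 31.08872573606428
58 ((11.346427917480469, 2.280409812927246), 10.021320343017578) 60.80102875735712
tilt [-1.66675560e-03  2.87538803e-03  3.10290380e+01]
pin 84 [[-0.0, -36.7], [4.0, -33.2], [7.9, -29.9]]
pl 115 [[0.1, 33.3], [3.6, 36.6], [8.4, 39.9]]
[42.5 42.8 43.  43.3 43.5 43.7 44.1 44.3]
```

View pics/9.png

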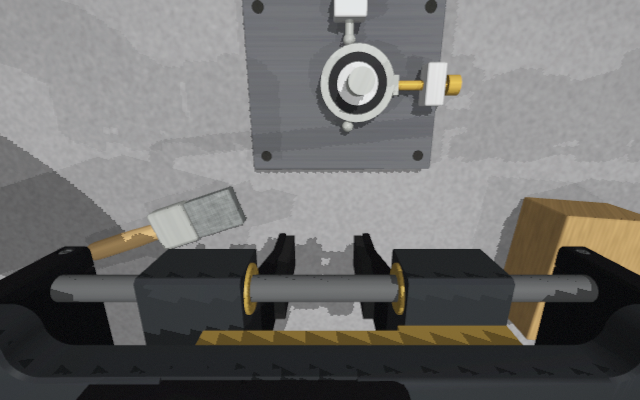

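The picture shows the bearing upright and flat (tilt <0.004), centre (358,83), between plunger ball (348,38), pin (347,127) and anvil (396,85). One enlarged crop to check the gaps.

```bash
python3 -c "
import cv2;a=cv2.imread('pics/9.png')[15:145,290:470];cv2.imwrite('pics/10.png',cv2.resize(a,None,fx=4.4,fy=4.4,interpolation=cv2.INTER_CUBIC))"
```

```text
(no output)
```

View pics/10.png

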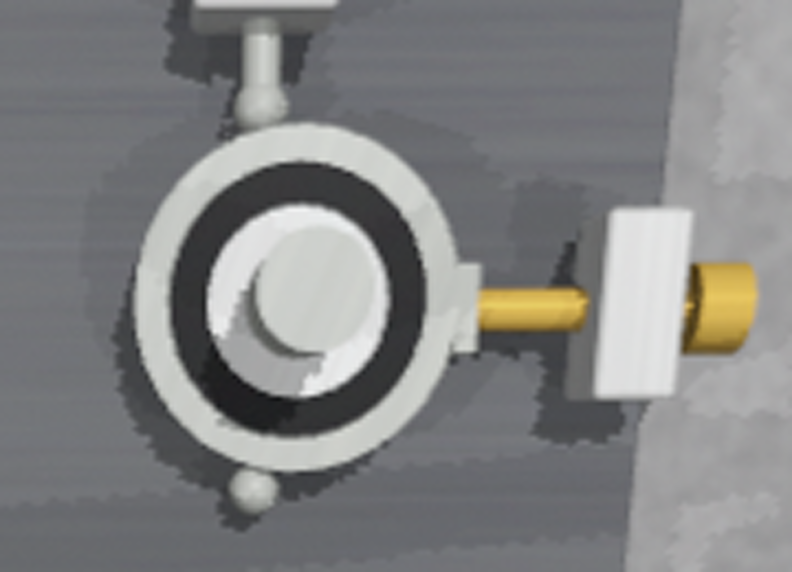

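The crop shows the disc meeting the plunger ball (260,105), the pin ball (253,490) and the anvil (467,305), with no visible gaps. Handing in.

```bash
python3 -c "
from plant import robot
print(robot.sense()['time']);print(robot.sign_off())"
```

```text
29.35
the job is handed in; nothing more can be done
None
```

I seated the middle bearing home in the nest, let it go, and handed the job in at 29.35 s. No verdict is reported.

**What I did:** I gripped the bearing by its stub shaft and set it flat on the free half of the plate. I pushed it past the plunger, felt for the anvil in steps of about 0.4 mm, eased it against the pin and released it. The other two bearings were not touched on purpose. I did not re-measure their positions at the end.

**Last checks:**
- **Anvil:** the push stalled at nest x ≈ 11.5 mm, where the camera put the anvil face (x ≈ 42 mm). The wrist reading peaked at about 6 N when read at the end of each step, and was about 5 N just before release.
- **Pin:** the side force turned to +1.3 N against the plunger's push of about 2.5 N, so the pin was carrying load.
- **After release:** the disc lay flat (tilt under 0.004 rad, upper face at z ≈ 31 mm). The close-up shows no gap at the plunger, pin or anvil.

**What disagreed or could not be confirmed:**
- **Finger length:** the first grasp closed above the shaft. The fingertips really sit about 40 mm further back than stated, so I corrected for that from the wrist camera's depth.
- **Sideways position:** the last wrist measurement put the shaft at y ≈ 2.3 mm, against about 0.8 mm from the arm's own position. The pin looked shifted the same way by about 1 mm, so I take it as calibration error.
- **Contact forces after release:** I could not measure these directly. That all three exceed 0.1 N is inferred from the forces before release and the pictures.

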